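# Draw the concealed bolt of a sample case by feel

### The job

Take the orange-handled key out of its stand, reach with it down the narrow slot in the top of the wooden sample case and feel along the dark floor of the slot for the hidden hole in the bolt. Push the key into the hole and draw the bolt with it all the way towards the green dot, which makes the drawer come out; then let go and leave the key standing in the bolt. Do not disturb the tin and the two jars.

Things in the scene. Friction and masses are not known exactly. Their poses are not given: they have to be found in the camera images.
- case: fixed wooden case, 170 (x) x 290 (y) x 90 mm high, origin under its centre on the table, drawer in its -x face. In its top, behind the drawer, is a slot along the case's y axis, edged with a 2 mm thick aluminium frame
- slot (a point): centre of the slot's mouth, 92 mm above the table, at x = +50 mm, y = 0 in the case; axes as the case's. The slot is 15 mm wide (x), 110 mm long (y) and 47 mm deep, with upright walls
- slot_floor (a point): centre of the slot's floor, 45 mm above the table, 47 mm below point slot; axes as the case's. The floor is the dark upper face of the concealed bolt, level and plain but for one hole
- green_dot (a point): green dot on the case's top, at x = +50, y = +80 mm in the case, beyond the slot's +y end; the bolt is drawn towards it
- bolt (a joint): travel of the concealed bolt, m: 0 as found (shut, a stop there), 0.030 fully drawn along the case's +y. It moves against about 11 N (drawer included) and stays where it is left. Its one hole is blind, 14 mm along y, 16 mm across x, 26 mm deep, under the slot's centre line; with the bolt shut it lies at an unknown y from -40 to +10 mm in the case
- drawer (a joint): drawer of the case, m: 0 shut, driven out along the case's -x twice as far as the bolt is drawn (0.060 when fully drawn)
- stand: fixed dark wooden block 64 x 64 x 52 mm, origin under its centre, with an upright bore 12 mm wide and 42 mm deep in the middle, in which the key stands loosely
- key_grip (a point): centre of the key's orange handle, a rounded block 36 (x) x 16 (y) x 42 mm (z), pinched across its y; 121 mm above the key's tip along the key's z (up when it stands). Key: 142 mm long, about 120 g; below the handle a collar 18 mm wide, then a round steel rod 10 mm thick, 95 mm long, with a ball-shaped end. In the stand the centre is 131 mm above the table
- key_tip (a point): the very end of the key's rod; axes as the key's
- tin_mid (a point): centre of a dark red lacquer tin standing upright, about 73 mm wide, 78 mm high; to be left alone
- putty_mid (a point): centre of a jar with a grey lid, 66 mm wide, 82 mm high; to be left alone
- indigo_mid (a point): centre of a jar with a red lid, 52 mm wide, 70 mm high; to be left alone

How it is judged (in metres and radians):
On the way, in this order (a step that is already met when the one before it is completed fails the run):
1. the key is out of its stand and its tip is inside the slot, above its floor (z of key_tip in the frame of slot between -0.05 and -0.02 m and x of key_tip in the frame of slot between -0.012 and 0.012 m and y of key_tip in the frame of slot between -0.06 and 0.06 m), for 0.1 s.
2. the key's tip is in the hole, at least 8 mm below the slot's floor (z of key_tip in the frame of slot below -0.055 m and horizontal distance between key_tip and slot below 0.06 m), for 0.1 s.
At the end, for the whole second after the job is handed in: the bolt is drawn (at least 26 of its 30 mm) and the drawer is out by at least 50 mm; the key stands in the bolt's hole, its tip at least 13 mm below the slot's floor, tilted less than 17 degrees, and is let go (value of joint bolt above 0.026 m and value of joint drawer above 0.05 m and z of key_tip in the frame of slot below -0.06 m and horizontal distance between key_tip and slot below 0.06 m and angle between key_tip's own z axis and vertical below 0.3 rad); the robot touches nothing.
It fails at once if the tin or a jar is moved by more than 20 mm or tipped (distance of any of tin_mid, putty_mid, indigo_mid from where it was at the start of the episode above 0.02 m or angle between any of tin_mid, putty_mid, indigo_mid's own z axis and vertical above 0.35 rad).
It also fails if it takes over 61 s, if anything falls off the work surface, if the arm or the gripper's body presses on something with over 40 N, if the wrist force passes 120 N, or if a joint passes its speed limit or range.

### The arm

A 6-joint arm with a two-finger parallel gripper is mounted at the origin on a cart in front of the work surface, level with it; the furniture and walls round the work are solid. World frame = base frame: x ahead of the robot, y to its left, z up, the work surface at z = 0. Lengths are in mm, angles in rad, forces in N, time in s.
With the tool pointing down it reaches from about 350 to 875 mm from the base axis. Payload 4.2 kg.
Tool frame: the origin (TCP) lies where the fingers leave the gripper's body, on its centre line; the fingertips stand 73 mm ahead of it and the grasp point (between the pads) lies 54 mm ahead of it; z points along the fingers, y is the direction in which the jaws open and shut (so a half turn about z gives the same grasp; the last joint's range is limited). The gripper opens to 85 mm and grips with 20 to 120 N. Pads are 22 mm wide; open, the fingers measure 114 mm over their backs; the gripper's body (76 mm by 85 mm) begins 54 mm behind the grasp point. The pads swing forward as they close: fully open they stand 13 mm farther back than shut.
Start: joints at [1.555, 0.385, 0.008, 0, -1.194, -0.259], TCP at [169.565, 601.538, 303.912] pointing down, gripper open.
Joint ranges: [-3.14, 3.14], [-1.21, 2.06], [-1.07, 1.41], [-3.16, 2.05], [-2.99, -0.16], [-3.1, 3.1]. Speed limits (rad/s): [2.79, 2.79, 3.14, 3.14, 3.14, 3.14].

### API

Orientations are given as a unit quaternion [x, y, z, w].
In Python, from bench import arm gives the robot as it stands.
- The arm moves only by the tool apply_moves, never from a script. Its argument "increments" is a list that holds one entry, the list of rows, each a list of 7 numbers: the shift along the tool's x, y, z scaled (see below), then the turn, a rotation vector about the tool's x, y, z scaled (see below), then the gripper's target within -1 to 1 (fully open at 1, half-way at 0, shut at -1). A call has 1 to 10 rows; each row is the pose to reach, as a shift and turn from the pose commanded when the call began, along the tool's axes at that moment; what a row does not reach only later rows make up. The controller multiplies each number of a shift by 100 mm and each number of a turn by 0.5 rad. A row lasts 1/10 s, in which the tool goes at most 50 mm and 8.59 degrees, less where a joint would pass 70% of its speed; a pose out of reach is approached as far as the arm can. A call with a number of a shift or a turn outside -1 to 1 is refused whole. A call with a gripper value outside its range is refused whole. The fingers move at their own pace and stop on an object; the grip force is fixed at half the most. Time passes only in rows, so rows that repeat a pose let the fingers close. It gives the time, the measured TCP pose, the force and the opening at its end, in the units of the state.
- arm.read_state(): the state, without advancing time (a new reading comes with each control period).
- arm.get_image(name): name is "scene" or "top"; returns a dict with "img" (420x560x3 uint8, red, green, blue), "fx", "fy", "cx", "cy" (pixels), "k1" (the pictures are not rectified: a ray, as slopes to the right and down, at radius r is drawn at 1 + k1 r^2 times it, then the intrinsics apply), "pose" (4x4, takes a point from camera to world coordinates). Camera axes: x right, y up, looking along -z (the intrinsics and any distortion apply to the point x, -y, -z); pixel columns grow to the right and rows downward; lengths in mm; the calibration is good to about 2 mm. A picture is of the moment at which its call begins. There is no depth.
- arm.job_done(): hands the job in, once; it reports no verdict.
Trained networks look in a picture, given as the dict that the camera call returned (one of the last four; its "shot" number tells which), for a name from the list of things; names that differ only in an ending like _2 or _b are one class to them, and where a whole thing is asked for, a point or a joint stands for the part that bears it (a point fixed in the world has none). Each returns a list of dicts, best first, with "conf" (0 to 1); they miss things now and then, are a little off and sometimes report something else, mostly with a low value. They report only what shows in the picture. A call takes as long as a camera call.
- arm.outline_of(label, picture): "pixels" (420x560 bool, what is visible of it) and "box" ([centre column, centre row, width, height] in pixels, round what is visible of it).
- arm.mark_of(label, picture): "at" ([column, row] in pixels: a listed point, or the origin of a listed thing).
The state is a dict: "clock": time; "joints": joint angles; "joint_vel": joint speeds; "joint_efforts": joint torques, N m; "position": TCP position; "ee_rot": TCP orientation; "contact_force": force on the tool from outside, world axes, zero at the start; "wrist_torque": the same for the moment, N m; "gripper_width": finger opening in mm.
Only numpy, scipy, OpenCV 4.12 (cv2) and the standard library are available. Lean on these libraries where they do the work, as an engineer would, in place of code of your own. Each camera call takes 0.05 s, during which the arm holds its last target.

## Working session

There is one attempt and no reset: what is moved stays moved. The work goes in short steps, Python scripts to look and compute and a tool call to move; the robot and the scene stay as the last step left them, time stands still between calls to the robot, and variables do not carry over. Pictures are saved under pics/ and viewed, and the job is handed in when it is done.

Besides the shell and the picture viewer there is one more tool, called after "Request:" as a command line: name --argument value ..., lists and objects as JSON in quotes. apply_moves: Moves the arm, as the interface text tells. Shifts and turns lie within -1 to 1; 1 stands for 100 mm of shift or 0.5 rad of turn. Its arguments: {"type":"object","properties":{"increments":{"type":"array"}},"required":["increments"]}

```bash
mkdir -p pics; ls; cat > h.py <<'E'
import numpy as np, cv2
from bench import arm
from scipy.spatial.transform import Rotation as R
def px2ray(im,uv):
    K=np.array([[im['fx'],0,im['cx']],[0,im['fy'],im['cy']],[0,0,1.]])
    s=np.array([(uv[0]-im['cx'])/im['fx'],(uv[1]-im['cy'])/im['fy']])
    p=s.copy()
    for _ in range(30): p=s/(1+im['k1']*(p@p))
    T=np.array(im['pose']); d=T[:3,:3]@np.array([p[0],-p[1],-1.]); return T[:3,3],d/np.linalg.norm(d)
def at_z(im,uv,z):
    o,d=px2ray(im,uv); return o+d*(z-o[2])/d[2]
def proj(im,P):
    T=np.array(im['pose']); c=T[:3,:3].T@(np.array(P)-T[:3,3]); s=np.array([c[0],-c[1]])/-c[2]
    s=s*(1+im['k1']*(s@s)); return np.array([im['fx']*s[0]+im['cx'],im['fy']*s[1]+im['cy']])
def tri(a,b):
    (o1,d1),(o2,d2)=a,b
    A=np.stack([d1,-d2],1); t=np.linalg.lstsq(A,o2-o1,rcond=None)[0]
    p,q=o1+d1*t[0],o2+d2*t[1]; return (p+q)/2,np.linalg.norm(p-q)
def save(im,n): cv2.imwrite('pics/'+n+'.png',im['img'][:,:,::-1])
E
python3 - <<'E'
from h import *
print(arm.read_state())
S=arm.get_image('scene');T=arm.get_image('top');save(S,'s0');save(T,'t0')
for im in(S,T): print({k:im[k] for k in im if k!='img'})
for n in ['case','slot','green_dot','slot_floor','stand','key_grip','key_tip','tin_mid','putty_mid','indigo_mid']:
    r=[]
    for im in(S,T):
        m=arm.mark_of(n,im); r.append(m[0] if m else None); 
    print(n,[(np.round(x['at'],1),round(x['conf'],2)) if x else None for x in r], [np.round(v,1) for v in tri(px2ray(S,r[0]['at']),px2ray(T,r[1]['at']))] if all(r) else '')
E
```

```text
pics
{'clock': 0.0, 'joints': array([ 1.55461193e+00,  3.85600533e-01,  6.62039151e-03, -5.01513160e-04,
       -1.19402358e+00, -2.58601520e-01]), 'joint_vel': array([-3.11793774e-04,  6.89735012e-05,  4.75683539e-04,  7.30819875e-05,
       -1.32018608e-03,  1.75733197e-03]), 'joint_efforts': array([-2.49475042e-04, -3.92285299e+01,  1.88401204e+01,  4.18619111e+00,
       -4.61751537e-03,  4.39745349e-06]), 'position': array([169.44598732, 601.14777101, 302.79236957]), 'ee_rot': array([ 9.90563120e-01, -1.37052665e-01, -9.79057978e-05,  1.12377827e-03]), 'contact_force': array([-0.12860623,  0.57966218,  0.03904162]), 'wrist_torque': array([ 0.00022094, -0.00718858, -0.02792796]), 'gripper_width': 85.34238144051547}
{'fx': 458.92183983515054, 'fy': 458.92183983515054, 'cx': 285.6408464790108, 'cy': 209.02273140014427, 'k1': -0.06424781137486281, 'pose': array([[ 5.95600863e-01,  4.12848129e-01, -6.89068962e-01,
        -3.12756984e+02],
       [-8.02858481e-01,  2.78146141e-01, -5.27307295e-01,
        -6.37464692e+02],
       [-2.60359577e-02,  8.67289540e-01,  4.97122704e-01,
  
[... 795 characters left out ...]
178.6, 183.7]), 0.67), (array([248.3, 191.7]), 0.58)] [array([473.6, 180.2, 221.9]), np.float64(232.8)]
slot_floor [(array([290.6, 220. ]), 0.71), (array([278. , 191.9]), 0.9)] [array([614.5,  47.3,  41.7]), np.float64(12.5)]
stand [(array([182.8, 221.7]), 0.84), (array([177.7, 237.6]), 0.6)] [array([474.8, 365.6,  -3.7]), np.float64(13.6)]
key_grip [(array([182.9, 184.6]), 0.56), (array([167.6, 233.8]), 0.71)] [array([475. , 351.7, 130.3]), np.float64(4.1)]
key_tip [None, None] 
tin_mid [None, (array([178.6, 236.9]), 0.73)] 
putty_mid [(array([196.5, 180.4]), 0.9), (array([146.7, 183.6]), 0.63)] [array([636.7, 460.9,  48.5]), np.float64(16.9)]
indigo_mid [(array([462.3, 269.1]), 0.9), None]
```

View pics/s0.png

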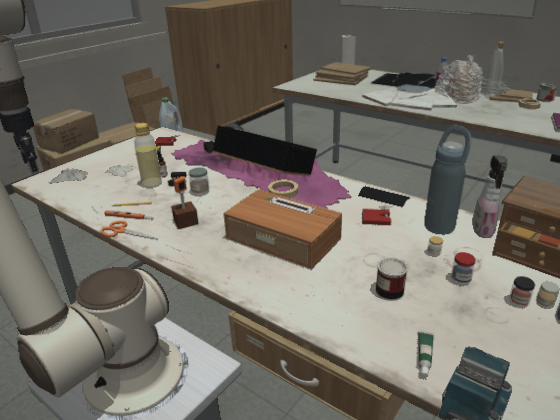

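View pics/t0.png

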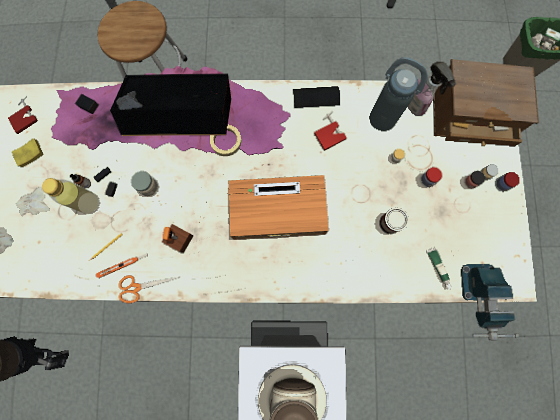

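```bash
python3 - <<'E'
import cv2
s=cv2.imread('pics/s0.png');t=cv2.imread('pics/t0.png')
cv2.imwrite('pics/t0c.png',cv2.resize(t[165:255,150:340],None,fx=4,fy=4,interpolation=cv2.INTER_CUBIC))
cv2.imwrite('pics/s0c.png',cv2.resize(s[160:280,160:350],None,fx=4,fy=4,interpolation=cv2.INTER_CUBIC))
E
```

```text
(no output)
```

View pics/t0c.png

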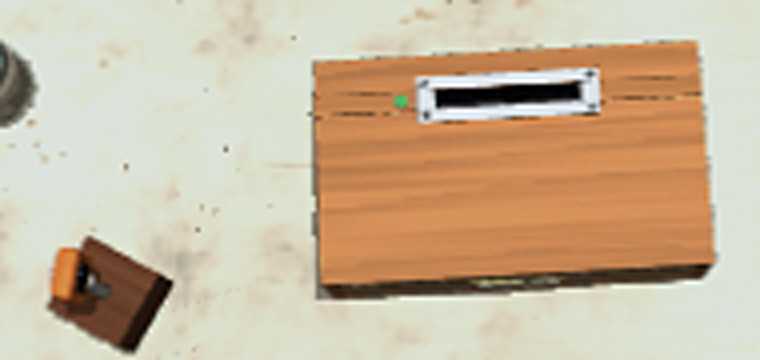

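View pics/s0c.png

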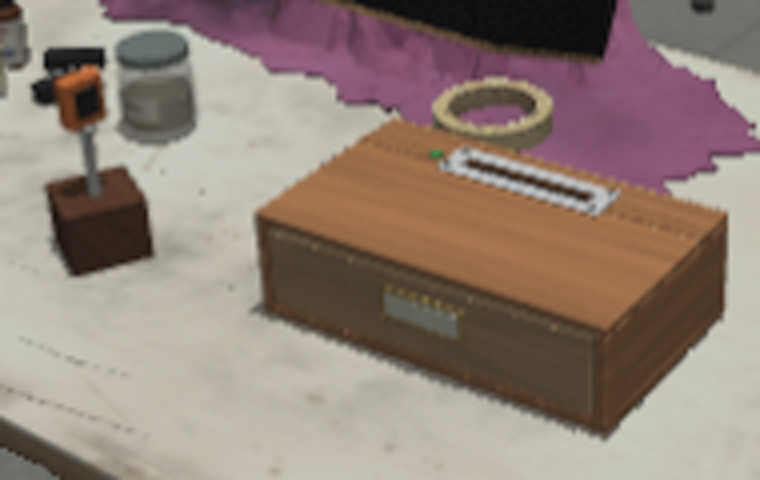

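```bash
python3 - <<'E'
from h import *
from scipy.optimize import least_squares
S=arm.get_image('scene');T=arm.get_image('top')
t=lambda a:np.array(a)/4+[150,165]-.375
s=lambda a:np.array(a)/4+[160,160]-.375
obs=[(T,t((313,61)),(85,145,90)),(T,t((697,42)),(85,-145,90)),(T,t((713,265)),(-85,-145,90)),(T,t((319,284)),(-85,145,90)),
(S,s((260,215)),(-85,145,90)),(S,s((395,122)),(85,145,90)),(S,s((724,213)),(85,-145,90)),(S,s((604,332)),(-85,-145,90)),
(T,t((401,101)),(50,80,90)),(S,s((436,154)),(50,80,90)),
(T,t((508,95)),(50,0,92))]
def W(p,L): return np.r_[R.from_euler('z',p[2]).apply(L)[:2]+p[:2],L[2]]
def f(p,o=obs): return np.concatenate([(proj(im,W(p,L))-uv) for im,uv,L in o])
for sel in (obs,[o for o in obs if o[0] is T],[o for o in obs if o[0] is S]):
    r=least_squares(lambda p:f(p,sel),[590,50,0.05]); print(r.x,np.round(r.fun.reshape(-1,2),1).tolist())
    print('slot',W(r.x,(50,0,92)))
for n in ['stand','key_grip']:
  for im,nm in((S,'s'),(T,'t')):
    o=arm.outline_of(n,im)
    if o:
        o=o[0]; print(n,nm,o['conf'],o['box']); m=o['pixels'].astype(np.uint8)
        c=max(cv2.findContours(m,0,1)[0],key=cv2.contourArea); print(cv2.minAreaRect(c), m.sum())
        M=cv2.moments(m,True); print(M['m10']/M['m00'],M['m01']/M['m00'])
for im,f_,x0,y0,x1,y1 in((S,'s1h',165,165,210,235),(T,'t1h',155,215,200,260)):
    cv2.imwrite(f'pics/{f_}.png',cv2.resize(im['img'][y0:y1,x0:x1,::-1],None,fx=8,fy=8,interpolation=cv2.INTER_CUBIC))
E
```

```text
[5.65225936e+02 4.51327250e+01 5.42744167e-02] [[-0.6, 0.4], [-0.2, 0.4], [-0.0, 0.7], [-0.9, 0.8], [-1.2, -1.1], [0.7, -1.6], [2.3, -0.0], [1.2, -0.5], [-0.6, 0.6], [1.1, 0.2], [-0.6, 0.6]]
slot [615.15231132  47.84511373  92.        ]
[5.67025934e+02 4.37447179e+01 5.43105807e-02] [[-0.1, -0.2], [0.3, -0.1], [0.4, 0.1], [-0.4, 0.2], [-0.1, 0.0], [-0.1, 0.0]]
slot [616.95221146  46.45891215  92.        ]
[5.62153545e+02 4.56901641e+01 5.55835478e-02] [[-2.1, -0.6], [-0.2, -1.2], [1.5, 0.4], [0.4, -0.0], [0.2, 0.6]]
slot [612.07632632  48.46791063  92.        ]
stand s 0.68 [182.6, 212.9, 25.5, 24.9]
((184.75473022460938, 214.64149475097656), (24.99962043762207, 23.626014709472656), 74.05460357666016) 523
185.10516252390056 214.82217973231357
stand t 0.78 [178.9, 239.1, 33.3, 29.7]
((177.20001220703125, 238.60003662109375), (24.149534225463867, 21.466251373291016), 26.56505012512207) 418
178.60765550239233 238.9019138755981
key_grip s 0.6 [181.1, 193.3, 9.1, 27.5]
((180.0, 186.0), (18.0, 12.0), 90.0) 198
180.32828282828282 186.97979797979798
key_grip t 0.57 [170.4, 233.6, 11.8, 10.8]
((167.33563232421875, 233.06166076660156), (12.289320945739746, 9.714415550231934), 69.44395446777344) 101
167.73267326732673 233.36633663366337
```

```bash
sleep 0.1
```

```text
(no output)
```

View handle.

View pics/s1h.png

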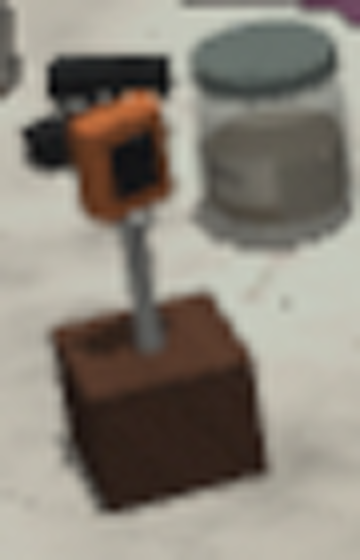

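View pics/t1h.png

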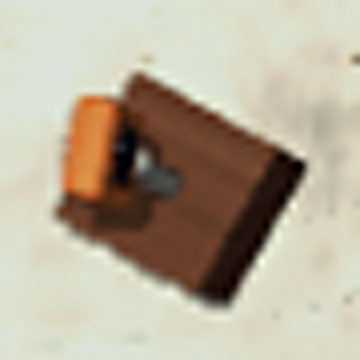

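```bash
python3 - <<'E'
from h import *
from scipy.optimize import least_squares
S=arm.get_image('scene');T=arm.get_image('top')
for c in [(78,97),(65,196),(112,97),(103,196)]:
    print(at_z(T,np.array(c)/8+[155,215]-.44,150).round(1))
# stand rod base: bore centre z=52
print('rod@52 T',at_z(T,np.array((172,180))/8+[155,215]-.44,52).round(1),'S',at_z(S,np.array((152,345))/8+[165,165]-.44,52).round(1))
# stand top corners
for c in [(140,72),(305,165),(57,212),(205,270)]: print('st',at_z(T,np.array(c)/8+[155,215]-.44,52).round(1))
for c in [(52,330),(210,295),(250,365),(85,400)]: print('stS',at_z(S,np.array(c)/8+[165,165]-.44,52).round(1))
a=np.array((120,158))/8+[165,165]-.44
print('S grip',at_z(S,a,131).round(1))
print(arm.read_state()['clock'])
E
```

```text
[490.7 357.6 150. ]
[455.9 360.  150. ]
[490.8 345.6 150. ]
[456.  346.6 150. ]
rod@52 T [474.4 350.5  52. ] S [469.9 355.7  52. ]
st [515.7 365.3  52. ]
st [480.5 299.9  52. ]
st [461.8 394.   52. ]
st [440.4 336.   52. ]
stS [456.  397.4  52. ]
stS [510.4 366.6  52. ]
stS [480.5 312.7  52. ]
stS [426.8 345.4  52. ]
S grip [471.  358.8 131. ]
1.5
```

```bash
cat >> h.py <<'E'
def to(P,yaw=None,tilt=None):
    s=arm.read_state(); q=R.from_quat(s['ee_rot']); p=np.array(s['position'])
    d=q.inv().apply(np.array(P)-p)/100
    out=d
    w=np.zeros(3)
    if yaw is not None:
        c,n=np.cos(yaw),np.sin(yaw); G=R.from_matrix(np.array([[c,n,0],[n,-c,0],[0,0,-1]]))
        w=(q.inv()*G).as_rotvec()/0.5
    print('clock',s['clock'],'pos',p.round(1),'F',np.round(s['contact_force'],1),'w',round(s['gripper_width'],1),'yaw',np.arctan2(*q.as_matrix()[[1,0],0]).round(3))
    print('shift',d.round(3),'turn',w.round(3))
E
python3 -c "
from h import *
to([472,354,270],-0.05)"
```

```text
clock 1.5 pos [169.6 601.5 303.9] F [-0.5 -0.1  0.6] w 85.2 yaw -0.275
shift [3.583 1.562 0.339] turn [-0.    0.   -0.45]
```

Request:
apply_moves --increments '[[[0.5,0.22,0,0,0,-0.2,1],[1,0.44,0,0,0,-0.45,1],[1,0.44,0,0,0,-0.45,1]]]'

```text
clock: 1.8
position: [256.4, 529.3, 304.2]
ee_rot: [1.0, -0.026, 0.0, 0.0]
contact_force: [0.3, -0.6, 0.2]
gripper_width: 85.5
```

```bash
python3 -c "
from h import *
to([472,354,270],-0.05)"
```

```text
clock 1.8 pos [256.4 529.3 304.2] F [ 0.3 -0.6  0.2] w 85.5 yaw -0.051
shift [2.243 1.639 0.344] turn [ 0.002 -0.    -0.003]
```

Request:
apply_moves --increments '[[[0.5,0.37,0,0,0,0,1],[1,0.73,0.0,0,0,0,1],[1,0.73,0,0,0,0,1]]]'

```text
clock: 2.1
position: [352.0, 452.2, 304.1]
ee_rot: [1.0, -0.026, 0.0, 0.0]
contact_force: [0.1, 1.1, -1.2]
gripper_width: 85.2
```

Request:
apply_moves --increments '[[[0.5,0.37,0,0,0,0,1],[1,0.73,0.2,0,0,0,1],[1,0.73,0.2,0,0,0,1],[1,0.73,0.2,0,0,0,1]]]'

```text
clock: 2.5
position: [448.1, 374.0, 282.5]
ee_rot: [1.0, -0.027, -0.001, 0.001]
contact_force: [-0.3, 1.0, -0.1]
gripper_width: 85.4
```

```bash
python3 -c "
from h import *
to([472,354,270],-0.05)"
```

```text
clock 2.5 pos [448.1 374.  282.5] F [-0.3  1.  -0.1] w 85.4 yaw -0.055
shift [0.25  0.187 0.125] turn [ 0.004  0.003 -0.01 ]
```

Request:
apply_moves --increments '[[[0.25,0.18,0.12,0,0,0,1],[0.25,0.18,0.12,0,0,0,1],[0.25,0.18,0.12,0,0,0,1]]]'

```text
clock: 2.8
position: [470.3, 357.4, 271.9]
ee_rot: [1.0, -0.025, -0.0, 0.0]
contact_force: [0.4, 0.2, 0.2]
gripper_width: 85.5
```

```bash
python3 -c "
from h import *
to([472,354,185],-0.05)
S=arm.get_image('scene');T=arm.get_image('top')
for im,f_,x0,y0,x1,y1 in((S,'s2',150,130,230,235),(T,'t2',130,200,220,270)):
    cv2.imwrite(f'pics/{f_}.png',cv2.resize(im['img'][y0:y1,x0:x1,::-1],None,fx=5,fy=5,interpolation=cv2.INTER_CUBIC))
"
```

```text
clock 2.8 pos [470.3 357.4 271.9] F [0.4 0.2 0.2] w 85.5 yaw -0.05
shift [0.019 0.033 0.869] turn [ 0.     0.    -0.001]
```

View pics/s2.png

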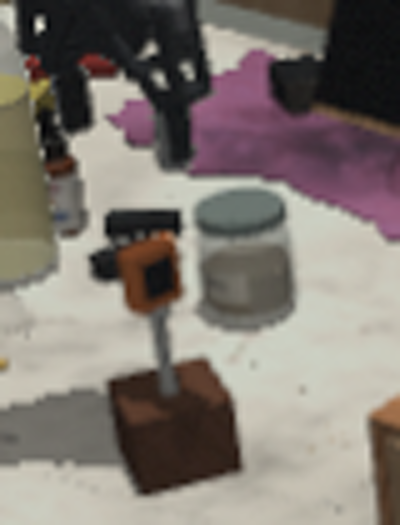

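View pics/t2.png

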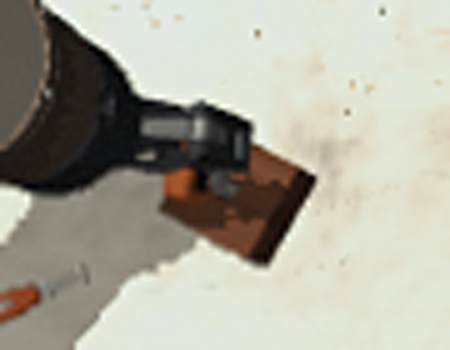

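```bash
python3 -c "
from h import *
S=arm.get_image('scene');T=arm.get_image('top')
for z in (199,212):
  for dy in (-50,-43,0,43,50):
    p=[470.3+dy*0.05,357.4+dy,z]; print(z,dy,(proj(S,p)-[150,130])*5,(proj(T,p)-[130,200])*5)
"
```

```text
199 -50 [187.90725481 189.50299933] [234.15049701 162.29034042]
199 -43 [179.9780095  186.48866486] [221.14466431 161.54155159]
199 0 [132.35540847 168.38548222] [141.56522983 156.93912298]
199 43 [ 86.53064343 150.9669324 ] [ 62.56692727 152.33441878]
199 50 [ 79.23462133 148.19373566] [ 49.76567813 151.58482749]
212 -50 [184.94238384 168.64665814] [227.40860088 158.77788864]
212 -43 [176.98534096 165.68366382] [214.24283429 158.02062824]
212 0 [129.20168622 147.89193635] [133.69223724 153.3667264 ]
212 43 [ 83.2315146  130.77813278] [ 53.74378113 148.71161096]
212 50 [ 75.9132093 128.0539149] [ 40.78999382 147.95392194]
```

Request:
apply_moves --increments '[[[0.02,0.02,0.3,0,0,0,1],[0.02,0.02,0.6,0,0,0,1],[0.02,0.02,0.87,0,0,0,1],[0.02,0.02,0.87,0,0,0,1],[0.02,0.02,0.87,0,0,0,1]]]'

```text
clock: 3.5
position: [472.4, 355.7, 185.6]
ee_rot: [1.0, -0.024, 0.0, 0.0]
contact_force: [-0.7, -0.3, 1.0]
gripper_width: 85.6
```

```bash
python3 -c "
from h import *
to([472,354,185],-0.05)
S=arm.get_image('scene');T=arm.get_image('top')
for im,f_,x0,y0,x1,y1 in((S,'s3',150,150,230,235),(T,'t3',130,200,220,270)):
    cv2.imwrite(f'pics/{f_}.png',cv2.resize(im['img'][y0:y1,x0:x1,::-1],None,fx=6,fy=6,interpolation=cv2.INTER_CUBIC))
"
```

```text
clock 3.5 pos [472.4 355.7 185.6] F [-0.7 -0.3  1. ] w 85.6 yaw -0.048
shift [-0.003  0.017  0.006] turn [ 0.    -0.002  0.003]
```

View pics/s3.png

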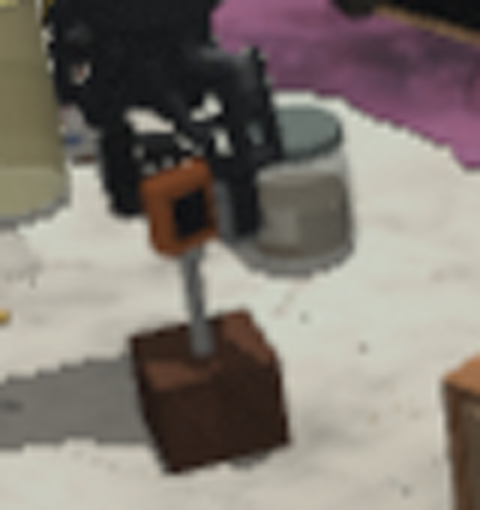

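```bash
python3 -c "
from h import *
S=arm.get_image('scene')
f=lambda p:((proj(S,p)-[150,150])*6).round(0)
for p in ([472,355.7,126],[472,355.7,112],[472,355.7,131],[472,398,126],[472,398,112],[472,313,126],[472,313,112],[472,313-14,126]):print(p,f(p))
for yw in(0,):
  for X in (454,490):
    for Y in (346,362):
      for Z in (110,152): print(X,Y,Z,f([X,Y,Z]))
"
```

```text
[472, 355.7, 126] [184. 216.]
[472, 355.7, 112] [188. 240.]
[472, 355.7, 131] [183. 207.]
[472, 398, 126] [128. 195.]
[472, 398, 112] [132. 219.]
[472, 313, 126] [243. 237.]
[472, 313, 112] [247. 263.]
[472, 299, 126] [263. 245.]
454 346 110 [175. 263.]
454 346 152 [163. 187.]
454 362 110 [153. 255.]
454 362 152 [141. 179.]
490 346 110 [229. 235.]
490 346 152 [218. 160.]
490 362 110 [207. 227.]
490 362 152 [196. 152.]
```

View pics/t3.png

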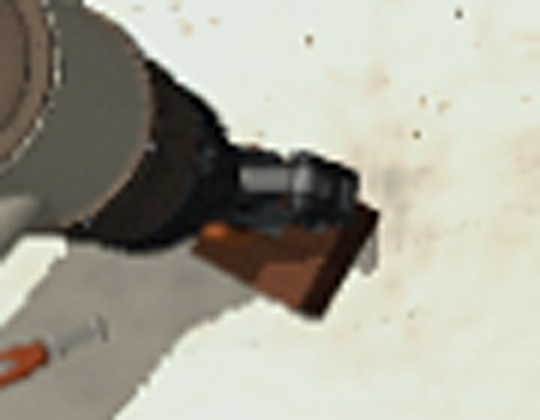

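Request:
apply_moves --increments '[[[0,0,0,0,0,0,-1],[0,0,0,0,0,0,-1],[0,0,0,0,0,0,-1],[0,0,0,0,0,0,-1],[0,0,0,0,0,0,-1],[0,0,0,0,0,0,-1],[0,0,0,0,0,0,-1],[0,0,0,0,0,0,-1]]]'

```text
clock: 4.45
position: [472.4, 354.9, 185.0]
ee_rot: [1.0, -0.025, 0.0, 0.0]
contact_force: [0.1, -0.7, 1.0]
gripper_width: 15.1
```

Request:
apply_moves --increments '[[[0,0,-0.2,0,0,0,-1],[0,0,-0.4,0,0,0,-1],[0,0,-0.6,0,0,0,-1],[0,0,-0.8,0,0,0,-1],[0,0,-1,0,0,0,-1],[0,0,-1,0,0,0,-1],[0,0,-1,0,0,0,-1]]]'

```text
clock: 5.15
position: [471.9, 354.8, 284.1]
ee_rot: [1.0, -0.025, -0.001, 0.0]
contact_force: [-0.1, 0.0, -0.9]
gripper_width: 15.2
```

```bash
python3 -c "
from h import *
to([616,50,298],-0.05)
S=arm.get_image('scene');T=arm.get_image('top')
for im,f_,x0,y0,x1,y1 in((S,'s4',150,110,250,235),(T,'t4',130,200,220,270)):
    cv2.imwrite(f'pics/{f_}.png',cv2.resize(im['img'][y0:y1,x0:x1,::-1],None,fx=4,fy=4,interpolation=cv2.INTER_CUBIC))
for im in (S,T):
  for n in('key_grip','key_tip'):
    m=arm.mark_of(n,im); print(n,[(np.round(a['at'],1),round(a['conf'],2)) for a in m[:2]])
p=[472.4,354.9]
print(proj(S,p+[231]),proj(S,p+[110]))
"
```

```text
clock 5.15 pos [471.9 354.8 284.1] F [-0.1  0.  -0.9] w 15.2 yaw -0.05
shift [ 1.592  2.972 -0.141] turn [ 0.     0.002 -0.   ]
key_grip [(array([174.5, 156.5]), 0.71)]
key_tip [(array([179.1, 191.9]), 0.69), (array([269.5, 198.3]), 0.18)]
key_grip [(array([155.9, 231.2]), 0.38)]
key_tip [(array([168.9, 235.3]), 0.62)]
[176.04269847 153.46080728] [181.74841077 190.68594275]
```

View pics/s4.png

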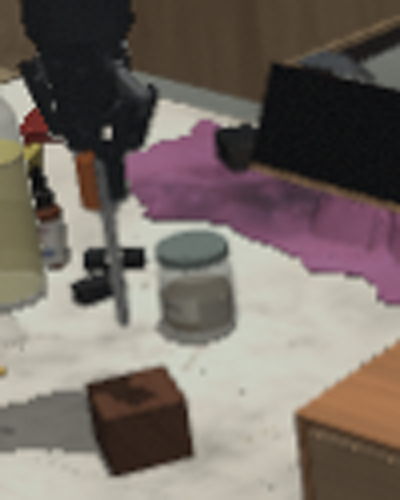

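Request:
apply_moves --increments '[[[0.12,0.3,-0.1,0,0,0,-1],[0.3,0.6,-0.16,0,0,0,-1],[0.5,1,-0.16,0,0,0,-1],[0.5,1,-0.16,0,0,0,-1]]]'

```text
clock: 5.85
position: [518.4, 248.9, 300.8]
ee_rot: [1.0, -0.027, -0.0, 0.001]
contact_force: [-0.5, -0.3, -1.7]
gripper_width: 15.2
```

Request:
apply_moves --increments '[[[0.2,0.4,0,0,0,0,-1],[0.4,0.8,0,0,0,0,-1],[0.5,1,0,0,0,0,-1],[0.5,1,0,0,0,0,-1]]]'

```text
clock: 6.25
position: [562.9, 148.1, 300.3]
ee_rot: [1.0, -0.027, -0.0, 0.0]
contact_force: [-0.5, -0.2, -1.3]
gripper_width: 15.2
```

```bash
python3 -c "
from h import *
to([619,6,300],-0.05)"
```

```text
clock 6.25 pos [562.9 148.1 300.3] F [-0.5 -0.2 -1.3] w 15.2 yaw -0.053
shift [0.636 1.389 0.004] turn [ 0.001  0.002 -0.007]
```

Request:
apply_moves --increments '[[[0.2,0.4,0,0,0,0,-1],[0.4,0.8,0,0,0,0,-1],[0.5,1,0,0,0,0,-1],[0.5,1,0,0,0,0,-1]]]'

```text
clock: 6.65
position: [607.8, 46.5, 300.1]
ee_rot: [1.0, -0.026, -0.0, 0.0]
contact_force: [-0.5, 1.4, -1.2]
gripper_width: 15.3
```

Request:
apply_moves --increments '[[[0.08,0.2,0,0,0,0,-1],[0.15,0.4,0,0,0,0,-1],[0.15,0.4,0,0,0,0,-1],[0.15,0.4,0,0,0,0,-1]]]'

```text
clock: 7.05
position: [620.0, 8.4, 300.5]
ee_rot: [1.0, -0.025, -0.0, -0.0]
contact_force: [0.5, 0.7, -0.6]
gripper_width: 15.5
```

```bash
python3 -c "
from h import *
to([619,6,300],-0.05)
S=arm.get_image('scene');T=arm.get_image('top')
for im,f_,x0,y0,x1,y1 in((S,'s5',230,90,360,235),(T,'t5',215,150,345,240)):
    cv2.imwrite(f'pics/{f_}.png',cv2.resize(im['img'][y0:y1,x0:x1,::-1],None,fx=4 if f_=='s5' else 6,fy=4 if f_=='s5' else 6,interpolation=cv2.INTER_CUBIC))
for im in (S,T):
  for n in('key_tip','slot','slot_floor'):
    m=arm.mark_of(n,im); print(n,[(np.round(a['at'],1),round(a['conf'],2)) for a in m[:2]])
p=list(arm.read_state()['position']); 
print(proj(S,p[:2]+[p[2]-175]),proj(T,p[:2]+[p[2]-175]))
"
```

```text
clock 7.05 pos [620.    8.4 300.5] F [ 0.5  0.7 -0.6] w 15.5 yaw -0.049
shift [-0.008  0.024  0.005] turn [-0.001  0.001  0.002]
key_tip [(array([302.8, 197.3]), 0.65)]
slot [(array([292.1, 203.3]), 0.85)]
slot_floor [(array([292. , 220.3]), 0.58)]
key_tip [(array([291. , 184.5]), 0.45)]
slot [(array([274.9, 189.1]), 0.6), (array([276.9, 209. ]), 0.57)]
slot_floor [(array([276.9, 191. ]), 0.61)]
[304.75680501 197.09748947] [289.72170556 184.41417781]
```

View pics/s5.png

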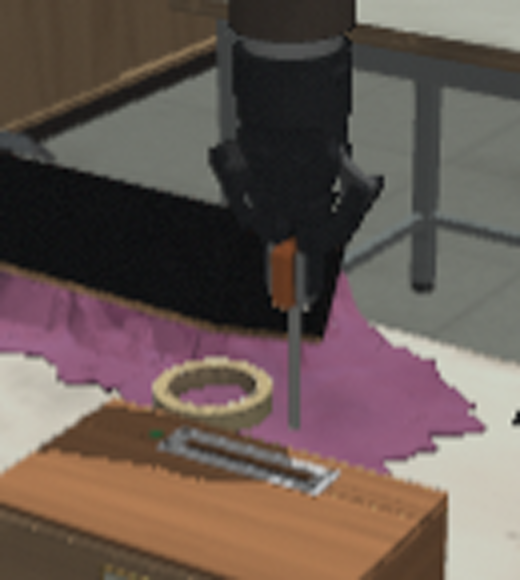

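View pics/t5.png

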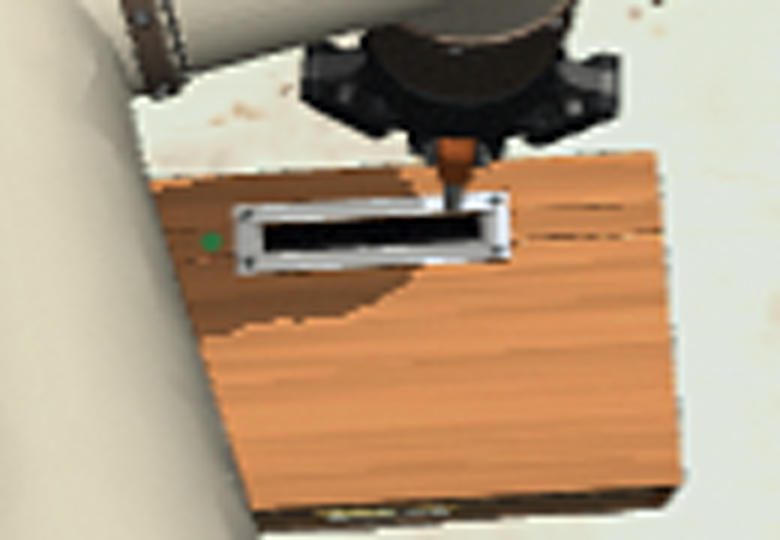

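```bash
python3 -c "
from h import *
S=arm.get_image('scene');T=arm.get_image('top')
ts=np.array([303.3,197.2]);tt=np.array([290.6,184.4])
p,e=tri(px2ray(S,ts),px2ray(T,tt));print(p,e)
for z in(124,126,128):
  a=at_z(S,ts,z);b=at_z(T,tt,z);print(z,a.round(1),b.round(1))
  Ri=R.from_euler('z',-.0543)
  print('case frame off slot: S',Ri.apply(a-[612.1,48.5,z]).round(1),'T',Ri.apply(b-[616.95,46.46,z]).round(1))
# slot inner centre in scene: long edges check
# slot opening corners in top crop t5
for c in [(263,224),(481,212),(481,237),(263,251)]: print(at_z(T,np.array(c)/6+[215,150]-.42,92).round(1))
# outer frame scene corners s5
for c in [(190,430),(340,463),(320,495),(160,450)]: print('S',at_z(S,np.array(c)/4+[230,90]-.375,92).round(1))
for c in [(233,204),(505,193),(510,260),(238,275)]: print('T',at_z(T,np.array(c)/6+[215,150]-.42,92).round(1))
"
```

```text
[617.65394407   7.35667005 127.61071951] 5.967391742315269
124 [620.4  12.8 124. ] [620.7   5.1 124. ]
case frame off slot: S [  6.3 -36.1   0. ] T [  1.5 -41.5   0. ]
126 [617.3  10.7 126. ] [620.2   5.1 126. ]
case frame off slot: S [  3.2 -38.    0. ] T [  1.  -41.5   0. ]
128 [614.3   8.6 128. ] [619.6   5.1 128. ]
case frame off slot: S [  0. -40.   0.] T [  0.4 -41.4   0. ]
[621.3 100.5  92. ]
[627.9  -7.9  92. ]
[615.1  -7.9  92. ]
[607.5 100.2  92. ]
S [626.1 111.5  92. ]
S [646.5  -8.3  92. ]
S [600.9 -21.7  92. ]
S [589.5 111.   92. ]
T [631.6 115.6  92. ]
T [637.8 -19.9  92. ]
T [603.4 -22.2  92. ]
T [595.2 112.4  92. ]
```

Request:
apply_moves --increments '[[[0,0,0.15,0,0,0,-1],[0,0,0.28,0,0,0,-1],[0,0,0.28,0,0,0,-1],[0,0,0.28,0,0,0,-1]]]'

```text
clock: 7.95
position: [620.3, 7.1, 272.6]
ee_rot: [1.0, -0.025, -0.0, 0.0]
contact_force: [0.4, 0.3, -0.6]
gripper_width: 15.2
```

```bash
python3 -c "
from h import *
to([620,6,230],-0.05)
S=arm.get_image('scene');T=arm.get_image('top')
for im,f_,x0,y0,x1,y1 in((S,'s6',265,150,325,220),(T,'t6',250,165,310,210)):
    cv2.imwrite(f'pics/{f_}.png',cv2.resize(im['img'][y0:y1,x0:x1,::-1],None,fx=10 if f_[0]=='t' else 8,fy=10 if f_[0]=='t' else 8,interpolation=cv2.INTER_CUBIC))
"
```

```text
clock 7.95 pos [620.3   7.1 272.6] F [ 0.4  0.3 -0.6] w 15.2 yaw -0.05
shift [-0.002  0.011  0.426] turn [0.001 0.002 0.001]
```

View pics/s6.png

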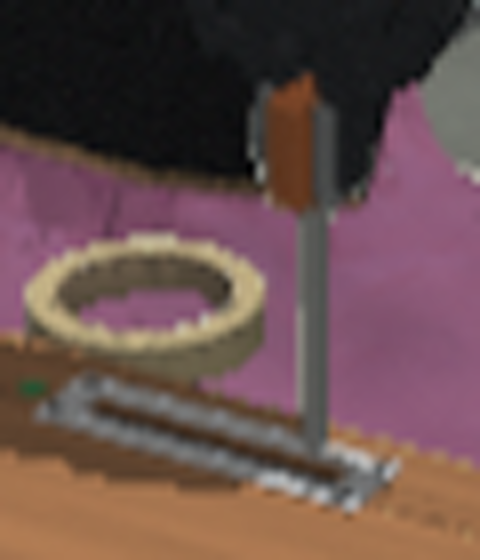

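View pics/t6.png

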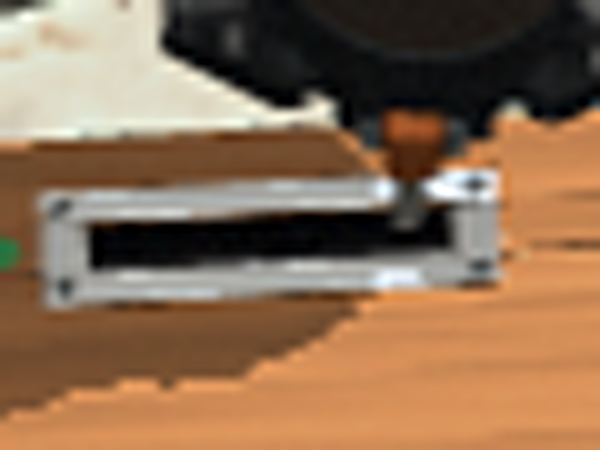

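```bash
python3 -c "
from h import *
S=arm.get_image('scene');T=arm.get_image('top')
t=lambda c:np.array(c)/10+[250,165]-.45
s=lambda c:np.array(c)/8+[265,150]-.44
Ri=R.from_euler('z',-.0543)
o=np.mean([at_z(T,t(c),92) for c in [(90,225),(452,208),(450,250),(90,270)]],0);print('slotT',o.round(1))
b=at_z(T,t((408,230)),102)+[5.2,0,0];print('tipT',b.round(1),Ri.apply(b-o).round(1))
os=np.mean([at_z(S,s(c),92) for c in [(100,398),(347,462),(330,480),(92,411)]],0);print('slotS',os.round(1))
for z in(96,98,100):
  a=at_z(S,s((314,452)),z);print('tipS',a.round(1),Ri.apply(a-os).round(1))
"
```

```text
slotT [617.   46.2  92. ]
tipT [622.3   5.4 102. ] [  3. -41.  10.]
slotS [615.   50.9  92. ]
tipS [620.1  11.1  96. ] [  2.9 -40.    4. ]
tipS [617.2   9.1  98. ] [ -0.1 -41.9   6. ]
tipS [614.3   7.1 100. ] [ -3.1 -43.7   8. ]
```

Request:
apply_moves --increments '[[[-0.015,0,0,0,0,0,-1],[-0.015,0,0.05,0,0,0,-1],[-0.015,0,0.1,0,0,0,-1],[-0.015,0,0.13,0,0,0,-1],[-0.015,0,0.13,0,0,0,-1]]]'

```text
clock: 8.65
position: [618.4, 7.2, 259.0]
ee_rot: [1.0, -0.025, -0.001, 0.0]
contact_force: [-0.3, 0.4, -1.0]
gripper_width: 15.4
```

```bash
python3 -c "
from h import *
to([620,6,230],-0.05)
S=arm.get_image('scene');T=arm.get_image('top')
for im,f_,x0,y0,x1,y1 in((S,'s7',265,150,325,220),(T,'t7',250,165,310,210)):
    cv2.imwrite(f'pics/{f_}.png',cv2.resize(im['img'][y0:y1,x0:x1,::-1],None,fx=10 if f_[0]=='t' else 8,fy=10 if f_[0]=='t' else 8,interpolation=cv2.INTER_CUBIC))
"
```

```text
clock 8.65 pos [618.4   7.2 259. ] F [-0.3  0.4 -1. ] w 15.4 yaw -0.05
shift [0.017 0.011 0.29 ] turn [0.001 0.003 0.   ]
```

View pics/s7.png

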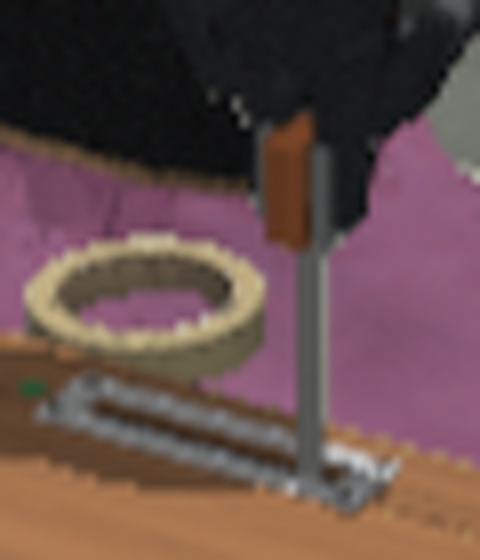

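View pics/t7.png

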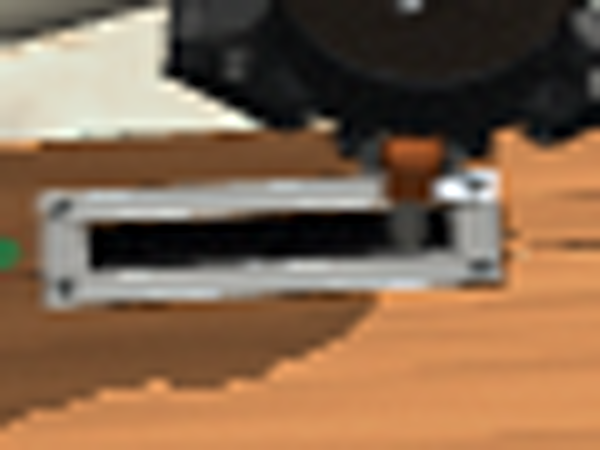

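Request:
apply_moves --increments '[[[0,0,0.1,0,0,0,-1],[0,0,0.2,0,0,0,-1],[0,0,0.32,0,0,0,-1],[0,0,0.32,0,0,0,-1],[0,0,0.32,0,0,0,-1],[0,0,0.32,0,0,0,-1]]]'

```text
clock: 9.35
position: [619.0, 7.3, 228.3]
ee_rot: [1.0, -0.025, 0.0, 0.0]
contact_force: [-0.4, -0.2, -1.4]
gripper_width: 15.3
```

Request:
apply_moves --increments '[[[0,0,0.03,0,0,0,-1],[0,0,0.06,0,0,0,-1],[0,0,0.06,0,0,0,-1]]]'

```text
clock: 9.65
position: [618.4, 7.2, 221.5]
ee_rot: [1.0, -0.025, -0.0, 0.0]
contact_force: [-0.3, -0.2, -0.4]
gripper_width: 15.4
```

Request:
apply_moves --increments '[[[0,0,0.015,0,0,0,-1],[0,0,0.03,0,0,0,-1],[0,0,0.03,0,0,0,-1]]]'

```text
clock: 9.95
position: [619.0, 7.2, 219.9]
ee_rot: [1.0, -0.025, 0.001, 0.0]
contact_force: [-0.4, 0.9, 2.4]
gripper_width: 15.9
```

Request:
apply_moves --increments '[[[0,0,0.015,0,0,0,-1],[-0.003,-0.025,0.015,0,0,0,-1],[-0.005,-0.05,0.015,0,0,0,-1],[-0.005,-0.05,0.015,0,0,0,-1]]]'

```text
clock: 10.35
position: [619.1, 10.9, 219.7]
ee_rot: [1.0, -0.024, 0.001, 0.002]
contact_force: [-1.9, -3.9, 8.4]
gripper_width: 15.4
```

Request:
apply_moves --increments '[[[-0.003,-0.025,0,0,0,0,-1],[-0.005,-0.05,0,0,0,0,-1],[-0.005,-0.05,0,0,0,0,-1]]]'

```text
clock: 10.65
position: [619.1, 15.9, 219.7]
ee_rot: [1.0, -0.024, 0.002, 0.001]
contact_force: [-0.9, -4.8, 7.0]
gripper_width: 15.3
```

Request:
apply_moves --increments '[[[-0.003,-0.025,0,0,0,0,-1],[-0.005,-0.05,0,0,0,0,-1],[-0.005,-0.05,0,0,0,0,-1]]]'

```text
clock: 10.95
position: [619.0, 21.0, 219.7]
ee_rot: [1.0, -0.024, 0.002, 0.001]
contact_force: [0.2, -3.1, 6.6]
gripper_width: 15.6
```

Request:
apply_moves --increments '[[[-0.003,-0.025,0,0,0,0,-1],[-0.005,-0.05,0,0,0,0,-1],[-0.005,-0.05,0,0,0,0,-1]]]'

```text
clock: 11.25
position: [618.8, 26.0, 219.7]
ee_rot: [1.0, -0.024, 0.002, 0.001]
contact_force: [-1.3, -3.5, 6.4]
gripper_width: 15.4
```

Request:
apply_moves --increments '[[[-0.003,-0.025,0,0,0,0,-1],[-0.005,-0.05,0,0,0,0,-1],[-0.005,-0.05,0,0,0,0,-1]]]'

```text
clock: 11.55
position: [618.6, 31.0, 219.7]
ee_rot: [1.0, -0.024, 0.002, 0.001]
contact_force: [-0.1, -3.9, 7.4]
gripper_width: 15.7
```

Request:
apply_moves --increments '[[[-0.003,-0.025,0,0,0,0,-1],[-0.005,-0.05,0,0,0,0,-1],[-0.005,-0.05,0,0,0,0,-1]]]'

```text
clock: 11.85
position: [618.3, 36.2, 219.7]
ee_rot: [1.0, -0.024, 0.002, 0.001]
contact_force: [0.2, -3.8, 6.6]
gripper_width: 15.5
```

Request:
apply_moves --increments '[[[-0.003,-0.025,0,0,0,0,-1],[-0.005,-0.05,0,0,0,0,-1],[-0.005,-0.05,0,0,0,0,-1]]]'

```text
clock: 12.15
position: [616.6, 42.7, 216.6]
ee_rot: [1.0, -0.025, -0.001, -0.0]
contact_force: [0.3, -1.4, -1.1]
gripper_width: 15.7
```

Request:
apply_moves --increments '[[[0,0,0.02,0,0,0,-1],[0,0,0.05,0,0,0,-1],[0,0,0.05,0,0,0,-1]]]'

```text
clock: 12.45
position: [616.5, 42.4, 211.4]
ee_rot: [1.0, -0.025, -0.001, 0.0]
contact_force: [-0.0, -0.3, -0.4]
gripper_width: 15.3
```

Request:
apply_moves --increments '[[[0,0,0.05,0,0,0,-1],[0,0,0.1,0,0,0,-1],[0,0,0.14,0,0,0,-1],[0,0,0.14,0,0,0,-1],[0,0,0.14,0,0,0,-1]]]'

```text
clock: 12.95
position: [617.0, 42.3, 198.3]
ee_rot: [1.0, -0.025, -0.0, 0.0]
contact_force: [-0.9, -0.4, -1.5]
gripper_width: 15.4
```

Request:
apply_moves --increments '[[[-0.003,-0.03,0,0,0,0,-1],[-0.006,-0.06,0,0,0,0,-1],[-0.01,-0.1,0,0,0,0,-1],[-0.01,-0.1,0,0,0,0,-1]]]'

```text
clock: 13.35
position: [616.7, 50.3, 198.7]
ee_rot: [1.0, -0.024, -0.0, 0.003]
contact_force: [2.2, -8.8, -1.8]
gripper_width: 15.1
```

Request:
apply_moves --increments '[[[-0.003,-0.03,0,0,0,0,-1],[-0.006,-0.06,0,0,0,0,-1],[-0.01,-0.1,0,0,0,0,-1],[-0.01,-0.1,0,0,0,0,-1]]]'

```text
clock: 13.75
position: [616.1, 59.9, 198.7]
ee_rot: [1.0, -0.025, -0.0, 0.003]
contact_force: [2.9, -9.5, -1.6]
gripper_width: 15.5
```

```bash
python3 -c "
from h import *
to([620,6,198],-0.05)
S=arm.get_image('scene');T=arm.get_image('top')
for im,f_,x0,y0,x1,y1 in((S,'s8',215,140,355,280),(T,'t8',210,165,340,255)):
    cv2.imwrite(f'pics/{f_}.png',cv2.resize(im['img'][y0:y1,x0:x1,::-1],None,fx=6 if f_[0]=='t' else 4,fy=6 if f_[0]=='t' else 4,interpolation=cv2.INTER_CUBIC))
"
```

```text
clock 13.75 pos [616.1  59.9 198.7] F [ 2.9 -9.5 -1.6] w 15.5 yaw -0.049
shift [0.065 0.537 0.01 ] turn [0.011 0.002 0.002]
```

View pics/s8.png

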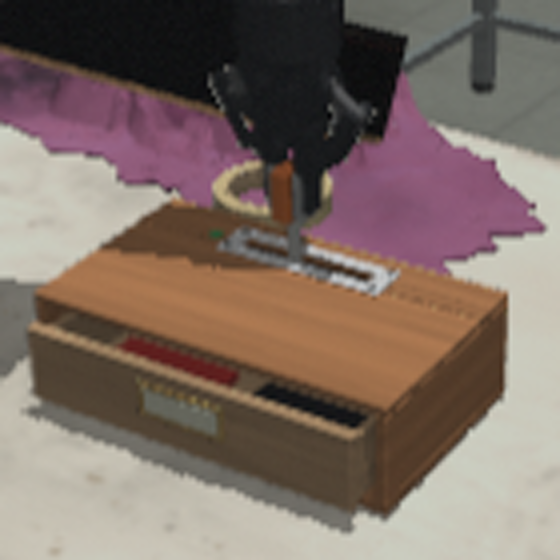

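Request:
apply_moves --increments '[[[0.002,-0.03,0,0,0,0,-1],[0,-0.06,0,0,0,0,-1],[-0.004,-0.1,0,0,0,0,-1],[-0.004,-0.1,0,0,0,0,-1]]]'

```text
clock: 14.25
position: [615.8, 69.7, 198.7]
ee_rot: [1.0, -0.025, -0.001, 0.003]
contact_force: [1.0, -9.4, -0.7]
gripper_width: 15.1
```

Request:
apply_moves --increments '[[[-0.002,-0.03,0,0,0,0,-1],[-0.004,-0.05,0,0,0,0,-1],[-0.005,-0.05,0,0,0,0,-1]]]'

```text
clock: 14.55
position: [615.5, 74.5, 198.7]
ee_rot: [1.0, -0.025, -0.001, 0.003]
contact_force: [0.9, -9.7, -0.6]
gripper_width: 15.3
```

Request:
apply_moves --increments '[[[-0.001,-0.015,0,0,0,0,-1],[-0.003,-0.03,0,0,0,0,-1],[-0.003,-0.03,0,0,0,0,-1]]]'

```text
clock: 14.85
position: [615.4, 77.4, 198.7]
ee_rot: [1.0, -0.025, -0.001, 0.003]
contact_force: [1.1, -11.4, -0.8]
gripper_width: 15.2
```

Request:
apply_moves --increments '[[[-0.001,-0.015,0,0,0,0,-1],[-0.003,-0.03,0,0,0,0,-1],[-0.003,-0.03,0,0,0,0,-1]]]'

```text
clock: 15.15
position: [615.3, 79.2, 198.8]
ee_rot: [1.0, -0.025, -0.002, 0.005]
contact_force: [2.6, -14.1, -1.2]
gripper_width: 15.1
```

Request:
apply_moves --increments '[[[-0.001,-0.015,0,0,0,0,-1],[-0.003,-0.03,0,0,0,0,-1],[-0.003,-0.03,0,0,0,0,-1]]]'

```text
clock: 15.45
position: [615.1, 80.8, 198.9]
ee_rot: [1.0, -0.024, -0.002, 0.006]
contact_force: [3.8, -18.3, -1.0]
gripper_width: 15.5
```

```bash
python3 -c "
from h import *
S=arm.get_image('scene');T=arm.get_image('top')
for im,f_,x0,y0,x1,y1 in((S,'s9',215,140,355,285),(T,'t9',210,165,340,265)):
    cv2.imwrite(f'pics/{f_}.png',cv2.resize(im['img'][y0:y1,x0:x1,::-1],None,fx=6 if f_[0]=='t' else 4,fy=6 if f_[0]=='t' else 4,interpolation=cv2.INTER_CUBIC))
"
```

```text
(no output)
```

View pics/s9.png

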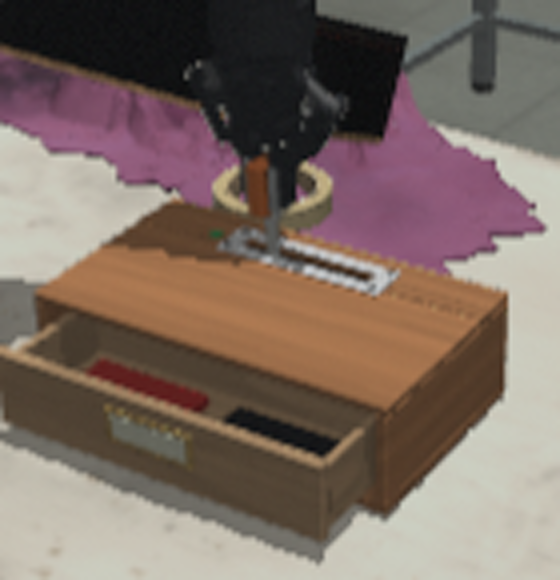

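View pics/t9.png

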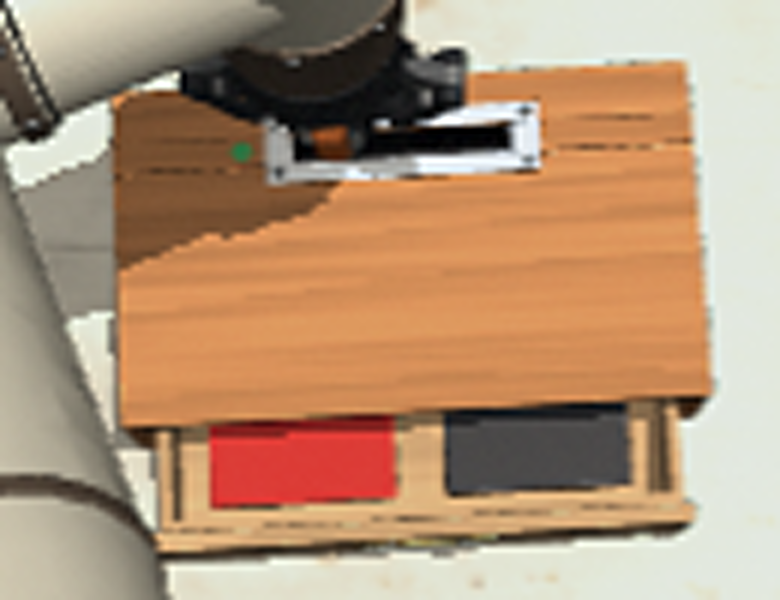

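```bash
python3 -c "
from h import *
T=arm.get_image('top')
Ri=R.from_euler('z',-.0543)
for c in ((690,522),(400,536),(160,548)):
  for z in(75,85): print(c,z,Ri.apply(at_z(T,np.array(c)/6+[210,165]-.42,z)-[567,43.7,0]).round(1))
S=arm.get_image('scene')
for c in ((322,470),(0,352)):
  for z in(75,85): print('S',c,z,Ri.apply(at_z(S,np.array(c)/4+[215,140]-.375,z)-[562.2,45.7,0]).round(1))
"
```

```text
(690, 522) 75 [-143.2 -131.6   75. ]
(690, 522) 85 [-144.  -130.5   85. ]
(400, 536) 75 [-143.   10.   75.]
(400, 536) 85 [-143.8    9.9   85. ]
(160, 548) 75 [-143.2  127.3   75. ]
(160, 548) 85 [-144.1  126.1   85. ]
S (322, 470) 75 [-140.8 -133.1   75. ]
S (322, 470) 85 [-152.4 -140.6   85. ]
S (0, 352) 75 [-139.9  128.8   75. ]
S (0, 352) 85 [-151.5  117.3   85. ]
```

Request:
apply_moves --increments '[[[0.001,0.015,0,0,0,0,-1],[0.003,0.03,0,0,0,0,-1],[0.003,0.03,0,0,0,0,-1]]]'

```text
clock: 15.95
position: [615.3, 79.4, 198.9]
ee_rot: [1.0, -0.025, -0.001, 0.004]
contact_force: [1.8, -13.3, 0.2]
gripper_width: 15.4
```

Request:
apply_moves --increments '[[[0.002,0.02,0,0,0,0,-1],[0.003,0.04,0,0,0,0,-1],[0.003,0.04,0,0,0,0,-1]]]'

```text
clock: 16.25
position: [615.3, 77.8, 198.8]
ee_rot: [1.0, -0.025, -0.001, 0.002]
contact_force: [0.3, -6.3, -0.0]
gripper_width: 15.0
```

Request:
apply_moves --increments '[[[0.002,0.02,0,0,0,0,-1],[0.002,0.04,0,0,0,0,-1],[0.002,0.04,0,0,0,0,-1]]]'

```text
clock: 16.55
position: [615.8, 76.0, 198.5]
ee_rot: [1.0, -0.025, 0.0, -0.001]
contact_force: [-0.9, 0.3, -1.6]
gripper_width: 15.4
```

Request:
apply_moves --increments '[[[0,0,0.02,0,0,0,-1],[0,0,0.03,0,0,0,-1],[0,0,0.03,0,0,0,-1]]]'

```text
clock: 16.85
position: [615.5, 75.8, 195.1]
ee_rot: [1.0, -0.025, -0.0, -0.0]
contact_force: [-1.2, 0.3, -1.4]
gripper_width: 15.2
```

Request:
apply_moves --increments '[[[0,0,0,0,0,0,-0.4],[0,0,0,0,0,0,-0.2],[0,0,0,0,0,0,0.2],[0,0,0,0,0,0,0.6],[0,0,0,0,0,0,1],[0,0,0,0,0,0,1],[0,0,0,0,0,0,1],[0,0,0,0,0,0,1]]]'

```text
clock: 17.65
position: [615.6, 75.5, 195.4]
ee_rot: [1.0, -0.025, -0.0, 0.0]
contact_force: [0.8, 0.7, 0.5]
gripper_width: 85.4
```

```bash
python3 -c "
from h import *
to([615,76,290],-0.05)
S=arm.get_image('scene');T=arm.get_image('top')
for im,f_,x0,y0,x1,y1 in((S,'s10',215,140,355,285),(T,'t10',210,165,340,265)):
    cv2.imwrite(f'pics/{f_}.png',cv2.resize(im['img'][y0:y1,x0:x1,::-1],None,fx=6 if f_[0]=='t' else 4,fy=6 if f_[0]=='t' else 4,interpolation=cv2.INTER_CUBIC))
"
```

```text
clock 17.65 pos [615.6  75.5 195.4] F [0.8 0.7 0.5] w 85.4 yaw -0.05
shift [-0.006 -0.005 -0.946] turn [0. 0. 0.]
```

View pics/s10.png

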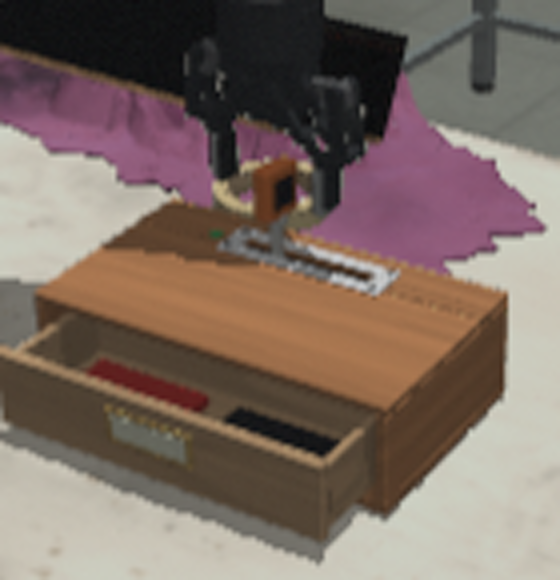

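View pics/t10.png

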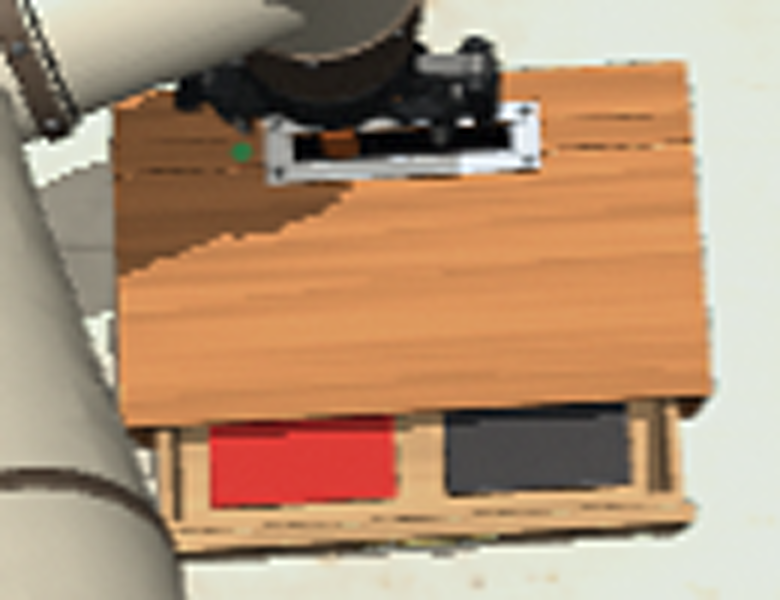

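Key stands between the open fingers (handle at about (275,190) in the scene crop), drawer still out. Withdraw upward.

Request:
apply_moves --increments '[[[0,0,-0.2,0,0,0,1],[0,0,-0.45,0,0,0,1],[0,0,-0.7,0,0,0,1],[0,0,-1,0,0,0,1],[0,0,-1,0,0,0,1],[0,0,-1,0,0,0,1],[0,0,-1,0,0,0,1]]]'

```text
clock: 18.45
position: [615.0, 75.4, 294.2]
ee_rot: [1.0, -0.025, -0.001, 0.0]
contact_force: [0.3, -0.2, -0.2]
gripper_width: 85.0
```

```bash
python3 -c "
from h import *
to([615,76,290],-0.05)
S=arm.get_image('scene');T=arm.get_image('top')
save(S,'s11f')
for im,f_,x0,y0,x1,y1 in((S,'s11',215,140,355,285),(T,'t11',210,165,340,265)):
    cv2.imwrite(f'pics/{f_}.png',cv2.resize(im['img'][y0:y1,x0:x1,::-1],None,fx=6 if f_[0]=='t' else 4,fy=6 if f_[0]=='t' else 4,interpolation=cv2.INTER_CUBIC))
r=[arm.mark_of('key_grip',i) for i in(S,T)];print(r)
if all(r): print(tri(px2ray(S,r[0][0]['at']),px2ray(T,r[1][0]['at'])))
"
```

```text
clock 18.45 pos [615.   75.4 294.2] F [ 0.3 -0.2 -0.2] w 85.0 yaw -0.05
shift [-0.    -0.006  0.042] turn [ 0.001  0.004 -0.   ]
[[{'at': [284.7, 188.0], 'conf': 0.46}], [{'at': [262.6, 181.9], 'conf': 0.55}]]
(array([627.50098726,  85.00858351, 129.11449533]), np.float64(2.9172587626925144))
```

View pics/s11.png

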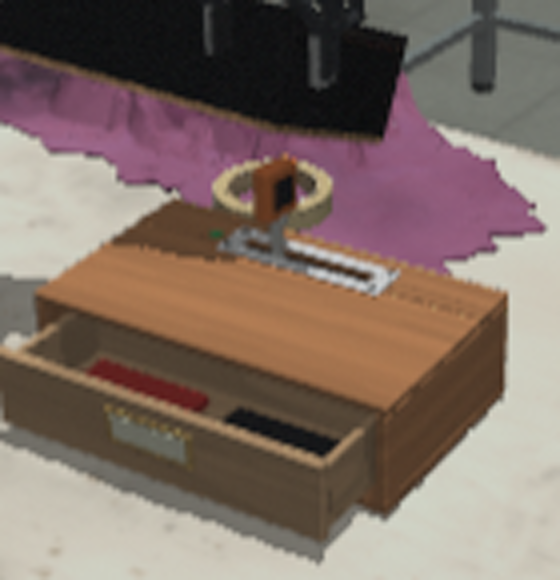

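View pics/t11.png

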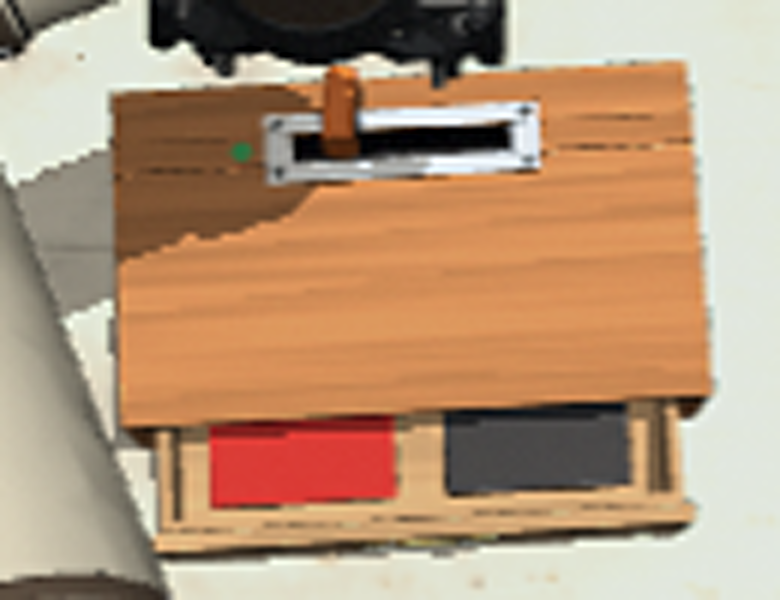

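```bash
python3 -c "
from h import *
print(arm.job_done()); s=arm.read_state(); print(s['clock'],s['contact_force'])"
```

```text
the job is handed in; nothing more can be done
None
the job is handed in; nothing more can be done
```

The key is in the bolt, the bolt is drawn to its stop and the drawer is out. I handed the job in at about 18.6 s on the robot's clock; no verdict was reported.

- **Finding the hole:** I took the key from the stand, lowered it into the slot near its −y end and slid it along the floor at about 7 N. After about 32–35 mm it dropped into the hole. I then lowered it freely to about 22 mm below the floor.
- **Drawing the bolt:** It moved at about 9–11 N. The force then rose to 18 N, which I took as the end stop. In the top camera the drawer front sits about 58–59 mm out.
- **Letting go:** I backed off until the side force was near zero and lowered the key a further 3 mm. After I opened the gripper and raised the arm about 100 mm, the key stood in the slot on its own. The drawer had not moved and the tool force was about zero.

**Uncertain checks:**
- The two cameras disagreed by about 2–5 mm, so I centred the key in the slot on a compromise between them.
- The last estimate of the handle's position was rough: 129 mm high against about 140 mm expected, and about 12 mm off in x and 10 mm in y from where I let go.
- I did not measure the key's tilt. From the slot and hole clearances it should be below about 10 degrees.
- I did not measure the tin and jars again at the end. The arm never went near them.

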